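# Snap the utensil pail onto the kitchen rail

## Task

Hang the white pail that has the snap hook on its bail from the brass utensil rail, somewhere in the clear stretch between the ladle and the turner: push the hook's sprung gate onto the bar until the bar is inside and the gate flicks shut again behind it, then let the pail down gently so that it hangs free and still, and let go. Use a light hand on the rail - the bar's height is set by hand and is not exactly known, so feel for it rather than force it - and leave the other things on the counter where they stand.

Things in the scene. Friction and masses are not known exactly. Their poses are not given: they have to be found in the camera images.
- pail: White enamelled pail, the only one with a snap hook, 0.27 to 0.44 kg. Origin under its centre, z up. Pail 80 mm high, 66 mm across at the foot, 80 at the rim. A rigid steel wire bail in the y-z plane rises to z = 120; fixed upright on it is a steel snap hook in the x-z plane, 10 mm thick in y, top at z = 194. Its mouth, closed by the gate, faces +x.
- head (a point): Where to grip the hook: middle of its head, (0, 0, 175) mm in the pail's frame. Across x the head is 39 mm wide with upright sides from z = 166 to 183 (spine outside at x = -19.5, nose outside at +19.5). Grip across x, fingertips no lower than z = 170, so that they pass over the bar.
- nose (a point): Tip of the hook's nose, (15, 0, 166) mm in the pail's frame; the nose is 9 mm thick in x (10.5 to 19.5). The mouth runs from here down to the gate's pivot at (14.5, 0, 130). Inside, the hook is 21 mm wide (x = -10.5 to 10.5) and open up to the bow's inner top at z = 184.
- bow (a point): Where the bar's axis lies when the pail hangs: (0, 0, 179) mm in the pail's frame, just under the inside of the bow (within 3 mm).
- gate (a joint): Sprung gate, a 7 mm rod 35 mm long, pivoted at its lower end. 0 = shut, upright against the nose tip; positive = tip swung inward (towards -x), at most 0.72 rad. Spring 0.08 N m shut + 0.14 per rad: about 5 N near the tip, 10 N and more near the pivot. Just below the nose the bar has passed it at about 0.55 rad; the gate flicks back to 0 once the bar is up in the bow, above its tip.
- rail: Brass utensil rail fixed on the counter: 10 mm round bar on two posts 380 mm apart. Origin on the counter midway between the posts; the bar runs along y straight above it. The posts are telescopic: the bar's axis is 197 to 217 mm up, not measured, rigid. A ladle (y = 135 mm) and a turner (y = -135) hang fixed on the bar, each 30 mm to either side, down to 150 below it; |y| < 90 is free.
- plain_pail: A similar but wider, lower white pail (92 mm across, 70 mm high) with a plain bail to 118 mm and no hook; origin under its centre. Leave it.
- mug: White mug, 80 mm across, 90 mm high; origin under its centre. Leave it.
- pepper_mill: Dark wooden pepper mill, 56 mm across, 167 mm high; origin under its centre. Leave it.
- oil_bottle: Green glass oil bottle, 64 mm across, 230 mm high; origin under its centre. Leave it.
- salt_bowl: Small white salt bowl between the pails, 68 mm across, 36 mm high; origin under its centre. Leave it.
- jar: Glass jar with a brass lid, 70 mm across, 110 mm high; origin under its centre. Leave it.

How it is judged (in metres and radians):
On the way, in this order (a step that is already met when the one before it is completed fails the run):
1. the pail is lifted clear of the counter in the fingers (height (world z) of pail above 0.02 m and contact force between the fingers and pail above 1 N), for 0.2 s.
2. the rail's bar has pushed the gate well open (value of joint gate above 0.35 rad and contact force between pail and rail above 0.5 N), for 0.02 s.
3. the gate has flicked shut with the bar inside the bow (value of joint gate below 0.08 rad and x of bow in the frame of rail between -0.009 and 0.009 m and y of bow in the frame of rail between -0.1 and 0.1 m and z of bow in the frame of rail between 0.187 and 0.225 m), for 0.2 s.
At the end, for the whole second after the job is handed in: Released, the pail hangs still from the bar by its hook: gate shut (under 0.08 rad), bar inside the bow (bow point within 9 mm of the bar's upright plane and 100 mm of the rail's middle), foot over 10 mm clear of the counter, lean under 0.15 rad, under 30 mm/s and 0.3 rad/s (all of step 3 and contact force between pail and rail above 1 N and height (world z) of pail above 0.01 m and angle between pail's own z axis and vertical below 0.15 rad and linear speed of pail below 0.03 m/s and angular speed of pail below 0.3 rad/s); the robot touches nothing.
It fails at once if the hook is forced: more than 20 N between the pail (with its hook and gate) and the rail (contact force between pail and rail above 20 N).
It fails at once if the hand pushes on the rail with more than 10 N (contact force between any of the arm, the fingers and rail above 10 N).
It fails at once if another thing on the counter is moved by more than 30 mm (distance of any of plain_pail, mug, pepper_mill, oil_bottle, salt_bowl, jar from where it was at the start of the episode above 0.03 m).
It also fails if it takes over 64 s, if anything falls off the work surface, if the arm or the gripper's body presses on something with over 40 N, if the wrist force passes 120 N, or if a joint passes its speed limit or range.

## Robot

A 7-joint arm with a two-finger parallel gripper is mounted at the origin on the work surface. World frame = base frame: x ahead of the robot, y to its left, z up, the work surface at z = 0. Lengths are in mm, angles in rad, forces in N, time in s.
With the tool pointing down it reaches from about 400 to 900 mm from the base axis. Payload 5.5 kg.
Tool frame: the origin (TCP) lies at the very end of the fingers, on their centre line; the grasp point (between the pads) lies 19 mm behind it; z points along the fingers, y is the line along which they close (so a half turn about z gives the same grasp; the last joint's range is limited). The gripper opens to 85 mm and grips with 20 to 120 N. Pads are 22 mm wide; open, the fingers measure 114 mm over their backs; the gripper's body (76 mm by 85 mm) begins 54 mm behind the grasp point. The pads swing forward as they close: fully open they stand 13 mm farther back than shut.
Start: joints at [0.263, 0.501, -0.427, 1.55, 0.221, 1.138, -0.21], TCP at [650, 0.037, 231.31] pointing down, gripper open.
Joint ranges: [-2.88, 2.88], [-0.31, 2.03], [-1.54, 1.56], [0.2, 2.42], [-1.41, 4.55], [0.19, 2.02], [-2.57, 2.57]. Speed limits (rad/s): [2.57, 2.57, 3.14, 3.14, 3.14, 3.14, 3.14].

## Interface

Orientations are given as a rotation vector (axis times angle).
In Python, from rig import r, readout, eyes gives the robot as it stands. The module is installed in compiled form; this text tells all that it offers. Calls block until the motion is done:
- r.movep(position, orientation): joint-space move of the TCP to a pose.
- r.move_l(position, rot=None, max_speed=150, until_force=None): straight line of the TCP; rot=None keeps the orientation; max_speed is the mean speed in mm/s. With until_force (N) it stops when the force on the tool has changed by that much, and returns True; else False.
- r.set_joints(angles): joint-space move.
- r.ungrasp() and r.gripper_close(f_grip=None): open the fingers fully, or close them until they stop; f_grip is the grip in N (None keeps the last).
- r.pause(seconds).
- r.ik(position, orientation): joint angles nearest the present ones, or None.
- readout.read_state(): the state.
- eyes.grab_frame(name): name is "scene" or "side" or "wrist"; returns the picture (420x560x3 uint8, red, green, blue); there is no depth.
- eyes.calibration(name): a dict with "intrinsics" (3x3 intrinsics, pixels), "D" ([k1, k2, p1, p2, k3] as OpenCV has them; the pictures are not rectified), "rvec" (rotation vector, rad) and "tvec" (3), from world to camera coordinates, as OpenCV has them. Camera axes: x right, y down, z forward; pixel columns grow to the right and rows downward; lengths in mm; the calibration is good to about 2 mm. A picture is of the moment at which its call begins: read the wrist's pose just before it. calibration takes no time and is no camera call; for the wrist camera it gives the pose at the moment of the call.
A pose or a line that the arm cannot do raises r.Unreachable and nothing moves.
- r.job_done(): hands the job in; it is judged then, once.
Trained networks look in the newest picture that a camera, given by its name, has taken for a name from the list of things; names that differ only in an ending like _2 or _b are one class to them, and where a whole thing is asked for, a point or a joint stands for the part that bears it (a point fixed in the world has none). Each returns a list of dicts, best first, with "confidence" (0 to 1); they miss things now and then, are a little off and sometimes report something else, mostly with a low value. They report only what shows in the picture. A call takes as long as a camera call.
- eyes.search_frame(camera, label): "xy" ([column, row] in pixels, amid what is visible of it).
- eyes.masks_of(camera, label): "pixels" (420x560 bool, what is visible of it) and "xy" ([column, row] in pixels, amid what is visible of it).
- eyes.pinpoint(camera, label): "xy" ([column, row] in pixels: a listed point, or the origin of a listed thing).
The state is a dict: "time": time; "joints": joint angles; "joint_vel": joint speeds; "joint_torque": joint torques, N m; "eef_pos": TCP position; "orientation": TCP orientation; "contact_force": force on the tool from outside, world axes, zero at the start; "wrist_torque": the same for the moment, N m; "gripper_width": finger opening in mm; "grip_force": force on a finger pad.
Only numpy, scipy, OpenCV 4.12 (cv2) and the standard library are available. Lean on these libraries where they do the work, as an engineer would, in place of code of your own. Each camera call takes 0.05 s, during which the arm holds its last target. There are 200 camera calls.

## Working session

There is one attempt and no reset: what is moved stays moved. The work goes in short steps, each a Python script; the robot and the scene stay as the last script left them, time stands still between calls to the robot, and variables do not carry over. Pictures are saved under pics/ and viewed, at most 10 in all, crops included, and the job is handed in when it is done.

```bash
mkdir -p pics; cat > h.py <<'E'
import numpy as np, cv2
from rig import r, readout, eyes
from scipy.spatial.transform import Rotation as R
def save(cam,name):
    im=eyes.grab_frame(cam); cv2.imwrite('pics/'+name,im[:,:,::-1]); return im
def ray(cam,xy):
    c=eyes.calibration(cam); K=np.array(c['intrinsics'],float); D=np.array(c['D'],float)
    u=cv2.undistortPoints(np.array([[xy]],float),K,D)[0,0]
    M=cv2.Rodrigues(np.array(c['rvec'],float))[0]; t=np.array(c['tvec'],float).ravel()
    d=M.T@np.array([u[0],u[1],1]); return -M.T@t, d/np.linalg.norm(d)
def atz(cam,xy,z):
    o,d=ray(cam,xy); return o+d*(z-o[2])/d[2]
def tri(rays):
    A=sum(np.eye(3)-np.outer(d,d) for o,d in rays); b=sum((np.eye(3)-np.outer(d,d))@o for o,d in rays)
    p=np.linalg.solve(A,b); return p,[float(np.linalg.norm((np.eye(3)-np.outer(d,d))@(p-o))) for o,d in rays]
def proj(cam,P):
    c=eyes.calibration(cam); return cv2.projectPoints(np.array(P,float).reshape(-1,3),np.array(c['rvec'],float),np.array(c['tvec'],float),np.array(c['intrinsics'],float),np.array(c['D'],float))[0].reshape(-1,2)
E
cat > a.py <<'E'
from h import *
np.set_printoptions(precision=1,suppress=True)
for c in ['scene','side','wrist']:
    im=save(c,c+'0.png'); k=eyes.calibration(c); print(c,ray(c,[280,210]))
L=['pail','head','nose','bow','rail','plain_pail','mug','pepper_mill','oil_bottle','salt_bowl','jar']
for l in L:
    for c in ['scene','side']:
        q=eyes.pinpoint(c,l)
        print(l,c,[(np.round(x['xy'],1).tolist(),round(x['confidence'],2)) for x in q[:2]], atz(c,q[0]['xy'],{'head':175,'nose':166,'bow':179}.get(l,0)) if q else '')
print(readout.read_state())
E
python3 a.py
```

```text
scene (array([1044.1, -934.7,  948.4]), array([-0.4,  0.7, -0.6]))
side (array([ 230.3, 1263.2, 1174.7]), array([ 0.2, -0.8, -0.6]))
wrist (array([650. ,  75.5, 371.8]), array([ 0. , -0.3, -1. ]))
pail scene [([219.9, 263.0], 0.94)] [ 453.  -149.2    0. ]
pail side [([311.3, 217.4], 0.84)] [ 449.1 -147.3    0. ]
head scene [([209.9, 210.3], 0.66)] [ 445.  -157.9  175. ]
head side [([314.2, 174.5], 0.91)] [ 444.4 -153.2  175. ]
nose scene [([216.4, 214.6], 0.72)] [ 460.5 -155.   166. ]
nose side [([313.3, 174.6], 0.82)] [ 449.1 -164.9  166. ]
bow scene [([211.8, 203.0], 0.71), ([180.0, 347.3], 0.19)] [ 436.5 -136.7  179. ]
bow side [([313.3, 174.6], 0.69)] [ 446.3 -146.5  179. ]
rail scene [([322.2, 239.0], 0.67)] [644.3  58.3   0. ]
rail side [([241.2, 245.2], 0.87), ([314.6, 174.6], 0.51)] [646.2  36.3   0. ]
plain_pail scene [([304.7, 188.2], 0.89)] [501.4 243.3   0. ]
plain_pail side [([274.4, 305.2], 0.96)] [484.8 261.3   0. ]
mug scene [([365.1, 165.9], 0.7)] [618.8 444.5   0. ]
mug side [] 
pepper_mill scene [([182.8, 347.0], 0.96)] [ 524.9 -405.9    0. ]
pepper_mill side [([30
[... 177 characters left out ...]
5.7 -447.7    0. ]
salt_bowl scene [([240.5, 225.7], 0.7)] [422.3   1.3   0. ]
salt_bowl side [([312.4, 242.0], 0.56), ([274.7, 303.1], 0.16)] [424.3 -24.7   0. ]
jar scene [([313.4, 156.7], 0.46)] [449.6 414.3   0. ]
jar side [([278.7, 353.0], 0.58)] [437.3 418.6   0. ]
{'time': 1.25, 'joints': array([ 0.3,  0.5, -0.4,  1.6,  0.2,  1.1, -0.2]), 'joint_vel': array([ 0.,  0.,  0.,  0.,  0., -0.,  0.]), 'joint_torque': array([ -0. , -56.9,  -5.8, -28.1,   0. ,   0. ,   0. ]), 'eef_pos': array([650. ,   0. , 231.3]), 'orientation': array([2.2, 2.2, 0. ]), 'contact_force': array([-0. , -0.5, -0.5]), 'wrist_torque': array([ 0. ,  0.1, -0.1]), 'grip_force': 0.0, 'gripper_width': 85.61185189159839}
```

View pics/scene0.png

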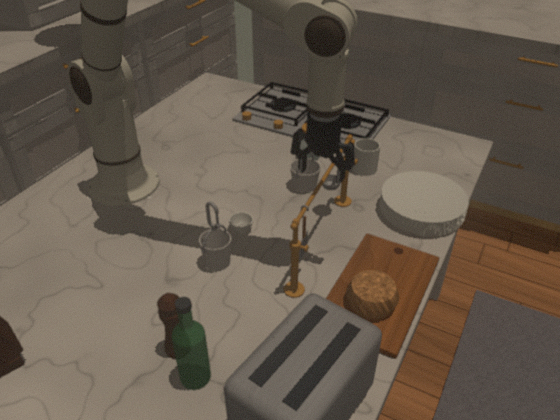

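View pics/side0.png

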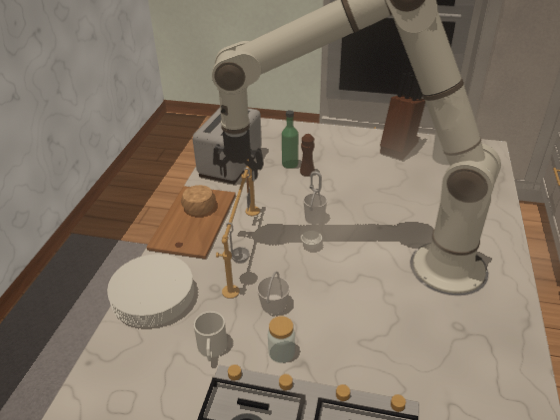

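The scene view shows the hooked pail at about (216,245), with its hook at (211,215). The rail's post feet are at (294,290) and (343,202). In the side view the pail is at (316,208) and the post feet are at (252,211) and (231,293). Next I take rail measurements and a close look from the wrist camera.

```bash
cat > b.py <<'E'
from h import *
np.set_printoptions(precision=1,suppress=True)
f=[atz('scene',[294,290],0),atz('scene',[343,202],0)]; g=[atz('side',[252,211],0),atz('side',[231,293],0)]
print(f,g)
r.movep([450,-152,330],readout.read_state()['orientation'])
save('wrist','w1.png'); print(eyes.calibration('wrist')['tvec'],ray('wrist',[280,210]))
for l,z in [('head',175),('nose',166),('bow',179),('pail',0)]:
    for x in eyes.pinpoint('wrist',l)[:2]: print(l,x['xy'],x['confidence'],atz('wrist',x['xy'],z))
save('scene','s1.png');save('side','d1.png')
for l in ['rail','pail','head']:
    for c in ['scene','side']:
        for x in eyes.pinpoint(c,l)[:2]: print(l,c,x['xy'],x['confidence'],atz(c,x['xy'],175 if l=='head' else 0))
E
python3 b.py
python3 - <<'E'
import cv2,numpy as np
a=cv2.imread('pics/s1.png')[120:320,170:370];b=cv2.imread('pics/d1.png')[150:350,180:380]
cv2.imwrite('pics/sd1.png',np.hstack([cv2.resize(x,(400,400),interpolation=cv2.INTER_CUBIC) for x in (a,b)]))
E
```

```text
[array([ 661.4, -142.4,    0. ]), array([630.1, 235.3,  -0. ])] [array([ 656.9, -140.9,    0. ]), array([619.5, 241.8,   0. ])]
[-451.2 -213.3  426.5] (array([451.1, -75.6, 471. ]), array([ 0. , -0.3, -1. ]))
head [267.4, 197.9] 0.63 [ 441.1 -153.3  175. ]
nose [283.2, 195.8] 0.59 [ 456.  -153.5  166. ]
bow [266.2, 196.6] 0.7 [ 439.8 -151.1  179. ]
pail [272.2, 163.9] 0.59 [ 442.  -148.5    0. ]
rail scene [322.0, 238.7] 0.71 [643.3  59.2  -0. ]
rail scene [363.9, 165.2] 0.67 [613.9 446.4   0. ]
pail scene [217.5, 262.7] 0.95 [ 447.  -151.2    0. ]
pail side [312.5, 217.3] 0.59 [ 445.2 -148.6    0. ]
head scene [210.6, 208.7] 0.59 [ 443.  -152.1  175. ]
head side [314.1, 175.5] 0.83 [ 443.8 -147.7  175. ]
```

View pics/w1.png

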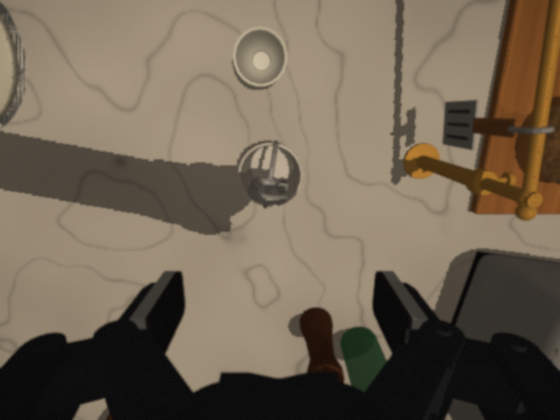

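View pics/sd1.png

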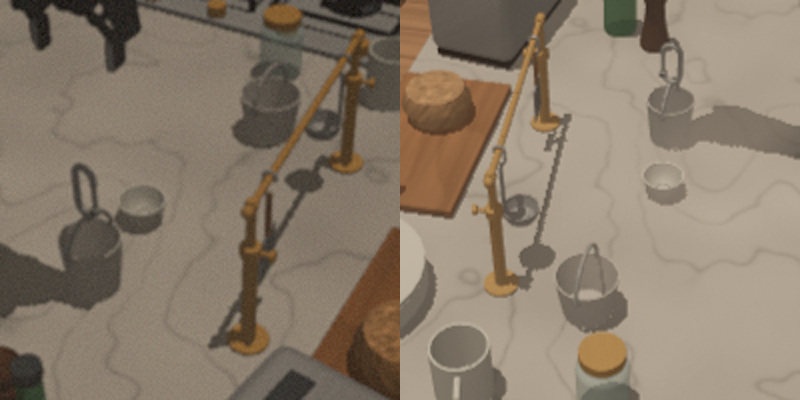

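The wrist view shows the pail at (270,173) and its hook spanning about (262,185) to (288,183), so the mouth points roughly along world +x. The crops show the bar clear of everything between the ladle and the turner. I triangulate the bar next and look closer at the hook.

```bash
cat > c.py <<'E'
from h import *
np.set_printoptions(precision=1,suppress=True)
for a,b in [((294,224),(250.5,158.5)),((350,138.5),(225,239)),((294,290),(252,211)),((343,202),(231,293))]:
    print(tri([ray('scene',a),ray('side',b)]))
r.move_l([445,-152,240])
im=save('wrist','w2.png')
for l,z in [('head',175),('nose',166),('bow',179),('pail',0)]:
    for x in eyes.pinpoint('wrist',l)[:2]: print(l,x['xy'],x['confidence'],atz('wrist',x['xy'],z))
print(readout.read_state()['contact_force'],readout.read_state()['time'])
E
python3 c.py
```

```text
(array([ 656.8, -148.8,  211.8]), [2.9462244389393772, 2.946224438939075])
(array([625.3, 242.3, 210.2]), [4.440298176929197, 4.440298176929104])
(array([ 659.1, -141.8,   -1.4]), [1.8772290666451725, 1.8772290666451807])
(array([624.6, 239.3,  -4.4]), [3.8634264504413873, 3.8634264504414064])
head [269.4, 226.2] 0.64 [ 440.5 -151.5  175. ]
nose [292.1, 226.3] 0.61 [ 456.3 -154.8  166. ]
bow [273.9, 225.4] 0.61 [ 443.3 -149.4  179. ]
pail [271.8, 174.5] 0.68 [ 438.7 -148.9    0. ]
[-0.5  0.1  0.6] 3.95
```

View pics/w2.png

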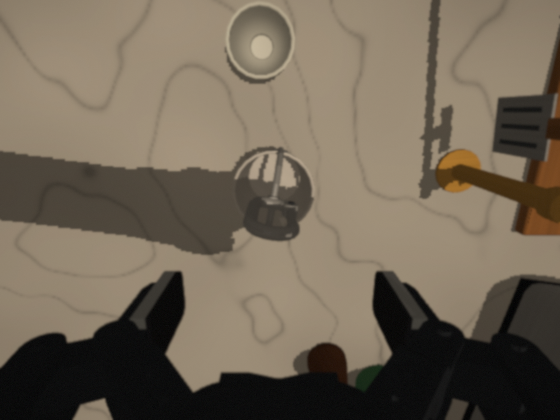

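The hook shows at about (248,222) to (298,233), so it has a slight negative yaw. I'll overlay the model at several yaws to check.

```bash
cat > d.py <<'E'
from h import *
im=cv2.imread('pics/w2.png')
tiles=[]
S=5
for yaw in [0.0,-0.12,-0.24]:
    t=im[130:250,225:325].copy(); t=cv2.resize(t,None,fx=S/2,fy=S/2,interpolation=cv2.INTER_CUBIC)*1
    t=np.clip(t.astype(float)*1.8,0,255).astype(np.uint8)
    def W(P): 
        c,s=np.cos(yaw),np.sin(yaw); P=np.array(P,float); return np.c_[442+c*P[:,0]-s*P[:,1],-151+s*P[:,0]+c*P[:,1],P[:,2]]
    def line(P,col):
        q=(proj('wrist',W(P))-[225,130])*S/2; cv2.polylines(t,[q.astype(int).reshape(-1,1,2)],False,col,1,cv2.LINE_AA)
    for y in (-5,5):
        line([(-19.5,y,140),(-19.5,y,175),(-14,y,189),(0,y,194),(14,y,189),(19.5,y,175),(19.5,y,166)],(0,0,255) if y>0 else (0,255,0))
    a=np.linspace(0,2*np.pi,40); line(np.c_[40*np.cos(a),40*np.sin(a),80+0*a],(255,0,0))
    line([(0,38,78),(0,0,120)],(255,0,255))
    tiles.append(t)
cv2.imwrite('pics/ov.png',np.hstack(tiles))
E
python3 d.py
```

```text
(no output)
```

View pics/ov.png

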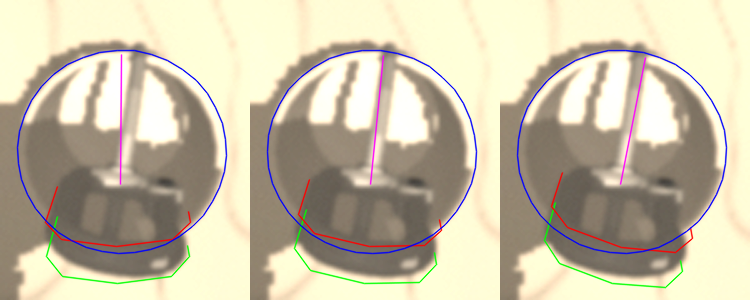

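The overlay puts the yaw at about -0.12 (middle tile), with the pail at about (441.5, -148). The rail's middle is about (641.5, 48), its yaw 0.085 and its height about 210. Next I grasp and lift.

```bash
cat >> h.py <<'E'
Q0=R.from_rotvec(np.array([1,1,0])/2**.5*np.pi)
def rot(y): return (R.from_rotvec([0,0,y])*Q0).as_rotvec()
def st(*a):
    s=readout.read_state(); print(*a,'t',round(s['time'],2),'p',np.round(s['eef_pos'],1),'F',np.round(s['contact_force'],1),'M',np.round(s['wrist_torque'],2),'w',round(s['gripper_width'],1),'g',round(s['grip_force'],1)); return s
E
cat > e.py <<'E'
from h import *
r.move_l([441.5,-148.5,240],rot(-0.12)); st()
r.move_l([441.5,-148.5,168],max_speed=60,until_force=4); st('down')
r.gripper_close(f_grip=90); st('closed')
r.move_l([441.5,-148.5,198],max_speed=50); st('up')
r.move_l([441.5,-148.5,240],max_speed=80); r.pause(0.2); st('up')
ok=r.ik([560,48,240],rot(0.085)); print(ok)
save('wrist','w3.png'); s=save('side','d3.png')
b=cv2.imread('pics/d3.png')[110:260,240:390]
a=save('scene','s3.png')[:,:,::-1][140:290,130:280]
cv2.imwrite('pics/sd3.png',np.hstack([cv2.resize(x,(400,400),interpolation=cv2.INTER_CUBIC) for x in (a,b)]))
E
python3 e.py
```

```text
t 4.22 p [ 441.7 -148.5  240.4] F [-0.1  0.1  0.2] M [-0.   -0.07 -0.03] w 85.5 g 0.0
down t 5.57 p [ 441.8 -148.6  168.4] F [-0.1  0.3 -0.4] M [0.   0.04 0.02] w 85.6 g 0.0
closed t 6.08 p [ 441.8 -148.7  168.8] F [-2.3 -0.   6.1] M [ 0.1   0.47 -0.06] w 36.3 g 89.6
up t 6.83 p [ 441.3 -148.5  197.9] F [-0.5  0.2 -3.9] M [0.   0.02 0.01] w 36.1 g 90.3
up t 7.71 p [ 441.1 -148.4  239.4] F [ 0.3  0.4 -4.3] M [ 0.01  0.02 -0.01] w 36.1 g 90.3
[ 0.33311182  0.3565364  -0.58030519  1.76269714  0.21791165  1.08686212
 -0.23547067]
```

View pics/sd3.png

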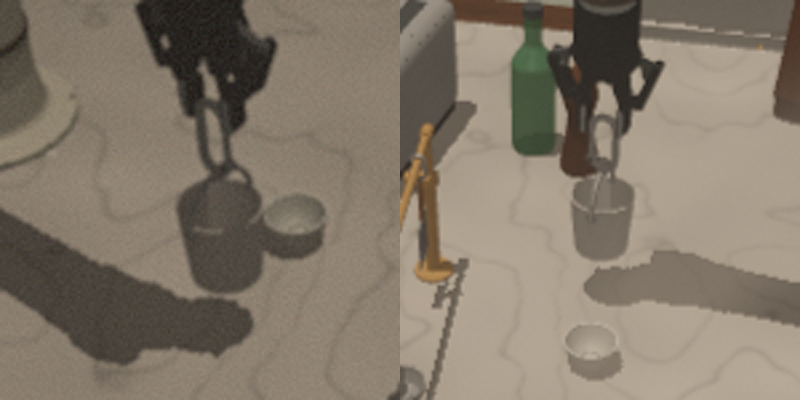

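The pail is held upright and clear of the counter. Next I carry it to the rail and feel for the bar.

```bash
cat >> h.py <<'E'
YAW=0.085; C=np.array([641.5,48.]); u=np.array([np.cos(YAW),np.sin(YAW)])
def at(d,z): p=C+u*d; return [p[0],p[1],z]
def dd(): p=readout.read_state()['eef_pos']; return float((p[:2]-C)@u),float(p[2])
E
cat > f.py <<'E'
from h import *
r.move_l([480,-60,242],rot(0.0),max_speed=120)
r.move_l(at(-75,242),rot(YAW),max_speed=120); st('pre')
r.move_l(at(-75,226),max_speed=40); r.pause(0.3); st('pre')
hit=r.move_l(at(-5,226),max_speed=14,until_force=2.5); print(hit,dd()); st('touch')
save('side','d4.png'); save('wrist','w4.png')
E
python3 f.py
python3 - <<'E'
import cv2,numpy as np
b=cv2.imread('pics/d4.png')[130:290,180:340];a=cv2.imread('pics/w4.png')
cv2.imwrite('pics/c4.png',np.hstack([cv2.resize(a,(400,300)),cv2.resize(b,(300,300),interpolation=cv2.INTER_CUBIC)]))
E
```

```text
pre t 10.08 p [566.3  40.6 241.9] F [-0.3  0.1 -4.5] M [-0.    0.01  0.01] w 36.0 g 90.3
pre t 10.93 p [566.9  41.7 226.2] F [ 0.1 -0.2 -4.1] M [0.05 0.04 0.01] w 35.6 g 90.3
True (-24.046533637639754, 224.47237429964346)
touch t 14.23 p [617.6  45.8 224.5] F [-0.2  0.2 -5.2] M [ 0.02  0.03 -0.08] w 36.6 g 90.4
```

View pics/c4.png

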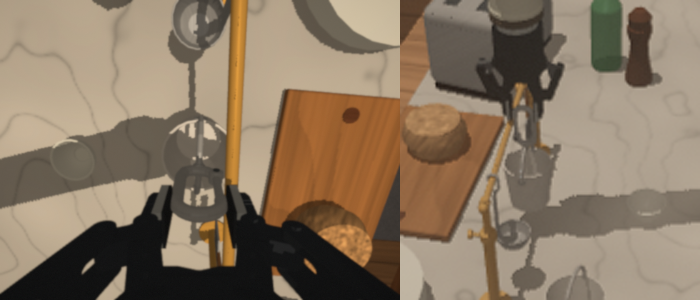

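The wrist picture shows the hook's nose side right at the bar, and contact came at d = -24, as predicted. Next I push the gate in a little and feel for the nose from above.

```bash
cat > g.py <<'E'
from h import *
z=226
for d in (-24,-22,-20,-18,-16):
    h=r.move_l(at(d,z),max_speed=8,until_force=9); r.pause(0.15); print(d,h,dd()); s=st()
    if h: break
E
python3 g.py
```

```text
-24 False (-24.04958578609054, 225.9587600566184)
t 14.93 p [617.5  45.9 226. ] F [ 0.2 -1.2 -4. ] M [-0.03 -0.08  0.02] w 36.0 g 90.4
-22 False (-22.444038528159354, 225.7903462765523)
t 15.47 p [619.1  46.1 225.8] F [-3.5  0.6 -3.6] M [-0.15  0.79  0.02] w 36.1 g 90.4
-20 False (-20.233897492009106, 225.75261571734308)
t 16.02 p [621.3  46.2 225.8] F [-4.2 -0.4 -5. ] M [-0.16  0.93 -0.02] w 36.3 g 90.3
-18 False (-18.12790244131934, 225.8545858130684)
t 16.57 p [623.4  46.3 225.9] F [-4.8 -1.3 -6.3] M [-0.32  1.02  0.01] w 36.0 g 90.4
-16 False (-16.100831615722328, 225.97985407686977)
t 17.12 p [625.5  46.5 226. ] F [-6.  -2.4 -6.2] M [-0.35  1.18  0.01] w 36.2 g 90.5
```

```bash
cat > g2.py <<'E'
from h import *
for k in range(9):
    z=226-2*(k+1)
    h=r.move_l(at(-16,z),max_speed=8,until_force=5); r.pause(0.1); print(z,h,dd()); s=st()
    if h or s['contact_force'][2]>0: break
E
python3 g2.py
```

```text
224 False (-15.880245013792157, 224.1561873204013)
t 17.62 p [625.6  47.  224.2] F [-5.1 -0.  -4.4] M [-0.06  1.07  0.01] w 35.5 g 90.6
222 False (-15.974985848427613, 221.9004628252701)
t 18.12 p [625.6  46.7 221.9] F [-3.2 -0.6 -5.2] M [0.04 0.92 0.03] w 35.7 g 90.6
220 False (-15.998870440396118, 219.87067644196722)
t 18.62 p [625.6  46.6 219.9] F [-3.3  0.6 -5.2] M [-0.06  0.84 -0.05] w 35.8 g 90.6
218 True (-16.0817954352617, 219.14288239270468)
t 18.96 p [625.5  46.6 219.1] F [ 0.4 -0.4  5.9] M [ 0.02 -0.27 -0.01] w 36.0 g 91.8
```

The nose touched at TCP z of about 219.4. I raise about 2.5 mm and push in.

```bash
cat > g3.py <<'E'
from h import *
z=221.6
r.move_l(at(-16,z),max_speed=8); r.pause(0.1); st('raised')
for d in (-13,-10,-7,-4,-2,0,2,3.5,5,6):
    h=r.move_l(at(d,z),max_speed=10,until_force=6); r.pause(0.1); print(d,h,np.round(dd(),1)); s=st()
    if h or np.linalg.norm(s['contact_force'][:2])>9: break
E
python3 g3.py
```

```text
raised t 19.98 p [624.9  46.3 220.9] F [-3.5 -0.5 -7.4] M [-0.1   0.86  0.03] w 36.1 g 90.6
-13 False [-13.  221.7]
t 20.53 p [628.6  46.6 221.7] F [-3.6 -1.9 -6.7] M [-0.32  0.87 -0.03] w 36.1 g 90.7
-10 False [-10.1 221.9]
t 21.08 p [631.5  47.2 221.9] F [-4.8 -1.2 -3.9] M [-0.26  1.1  -0.03] w 35.8 g 90.9
-7 False [ -7.3 221.7]
t 21.63 p [634.2  47.8 221.7] F [-5.3 -1.3 -5.1] M [-0.19  1.23 -0.09] w 36.2 g 90.9
-4 False [ -4.4 221.6]
t 22.18 p [637.   48.2 221.6] F [-5.2  0.4 -6.4] M [-0.12  1.29 -0.07] w 36.1 g 90.9
-2 False [ -2.4 221.4]
t 22.63 p [639.   48.4 221.4] F [-5.  -0.3 -5.2] M [-0.12  1.21  0.  ] w 36.0 g 90.8
0 False [ -0.3 221.4]
t 23.08 p [641.1  48.5 221.4] F [-4.8 -0.  -7.4] M [ 0.06  1.12 -0.04] w 36.0 g 90.7
2 False [  1.  220.9]
t 23.53 p [642.5  48.3 220.9] F [-6.7 -0.5 -8.2] M [-0.02  1.39 -0.01] w 36.0 g 90.7
3.5 False [  2.1 220.2]
t 23.93 p [643.6  48.2 220.2] F [ -6.5  -0.6 -10.5] M [-0.08  1.26 -0.04] w 35.7 g 90.9
5 False [  3.3 219.8]
t 24.33 p [644.8  48.3 219.8] F [ -6.1   0.4 -13.2] M [-0.03  1.26 -0.05] w 35.7 g 91.1
6 False [  4.6 219.5]
t 24.68 p [646.1  48.4 219.5] F [ -5.3   0.1 -16.1] M [0.05 0.94 0.05] w 36.1 g 91.4
```

The bar is past the nose and the downward load is growing, so I lower now. That lets the bar rise into the bow.

```bash
cat > g4.py <<'E'
from h import *
for z,d in ((217.5,4.5),(215.5,4),(213.5,3),(211.5,2),(209,1),(207,0.4)):
    h=r.move_l(at(d,z),max_speed=12,until_force=14 if z>212 else 5); r.pause(0.1); print(z,h,np.round(dd(),1)); s=st()
    if (h and z<216) or np.linalg.norm(s['contact_force']+[0,0,4.2])>14: break
E
python3 g4.py
```

```text
217.5 False [  4.9 217.8]
t 25.3 p [646.3  48.5 217.8] F [ -3.   -0.1 -10.3] M [-0.01  0.82  0.  ] w 35.8 g 92.2
215.5 False [  4.8 216.3]
t 25.73 p [646.3  48.5 216.3] F [-1.5 -0.1 -4.9] M [ 0.    0.63 -0.  ] w 35.8 g 92.8
213.5 False [  3.6 213.8]
t 26.16 p [645.1  48.3 213.8] F [-0.5  0.1 -4.2] M [ 0.04 -0.02  0.06] w 36.1 g 92.9
211.5 False [  2.  211.5]
t 26.59 p [643.5  48.2 211.5] F [-0.5 -0.1 -4.4] M [-0.03  0.05 -0.01] w 36.3 g 92.9
209 False [  1. 209.]
t 27.07 p [642.5  48.1 209. ] F [ 0.7  0.6 -5.1] M [ 0.04 -0.    0.04] w 35.7 g 92.9
207 False [  0.4 207. ]
t 27.49 p [641.9  48.  207. ] F [-0.2 -0.2 -4.8] M [ 0.07 -0.02  0.01] w 35.6 g 92.9
```

The bar is inside and the pail is free again, with no load on it. I now lower until the bow takes the weight.

```bash
cat > g5.py <<'E'
from h import *
r.pause(0.3)
h=r.move_l(at(0.4,196),max_speed=6,until_force=2.2); print(h,np.round(dd(),1)); r.pause(0.3); st()
save('side','d5.png'); save('wrist','w5.png')
E
python3 g5.py
python3 - <<'E'
import cv2,numpy as np
b=cv2.imread('pics/d5.png')[130:290,180:340];a=cv2.imread('pics/w5.png')[150:390,180:400]
cv2.imwrite('pics/c5.png',np.hstack([cv2.resize(a,(400,400)),cv2.resize(b,(400,400),interpolation=cv2.INTER_CUBIC)]))
E
```

```text
True [  0.3 200.9]
t 29.15 p [641.9  48.  200.8] F [0.  0.2 6.6] M [-0.02 -0.03 -0.01] w 36.2 g 94.0
```

View pics/c5.png

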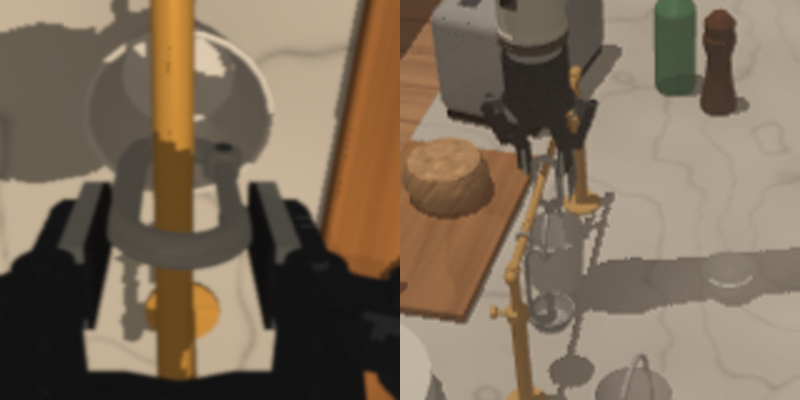

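The picture shows the bar centred inside the bow with the nose to its right. I ease off slightly and release, then back straight up.

```bash
cat > g6.py <<'E'
from h import *
p=readout.read_state()['eef_pos']
r.move_l([p[0],p[1],p[2]+0.4],max_speed=4); r.pause(0.3); s=st('eased')
r.ungrasp(); r.pause(0.5); st('open')
h=r.move_l([p[0],p[1],p[2]+110],max_speed=50,until_force=5); st('up'); print(h)
r.pause(2.0)
save('wrist','w6.png'); save('side','d6.png'); save('scene','s6.png')
q=[tri([ray(c,eyes.pinpoint(c,l)[0]['xy']) for c in ('scene','side') if eyes.pinpoint(c,l)]) for l in ('pail','head')]; print(q)
E
python3 g6.py
python3 - <<'E'
import cv2,numpy as np
b=cv2.imread('pics/d6.png')[130:290,180:340];c=cv2.imread('pics/s6.png')[120:280,240:400]
cv2.imwrite('pics/c6.png',np.hstack([cv2.resize(x,(400,400),interpolation=cv2.INTER_CUBIC) for x in (c,b)]))
E
```

```text
eased t 30.42 p [641.8  48.  201. ] F [1.7 1.  0.5] M [ 0.07 -0.28  0.03] w 35.7 g 93.4
open t 31.46 p [641.8  48.  201.2] F [-0.5  0.8 -0.2] M [-0.05 -0.02  0.01] w 85.3 g 0.0
up t 33.8 p [641.7  48.  310.6] F [0.2 0.6 0.5] M [-0.    0.02  0.06] w 85.1 g 0.0
False
[(array([641.06590037,  49.43980464,  32.22891785]), [3.084027581706581, 3.0840275817064557]), (array([642.34074652,  47.47765505, 196.14823759]), [1.334853523881336, 1.3348535238816046])]
```

View pics/c6.png

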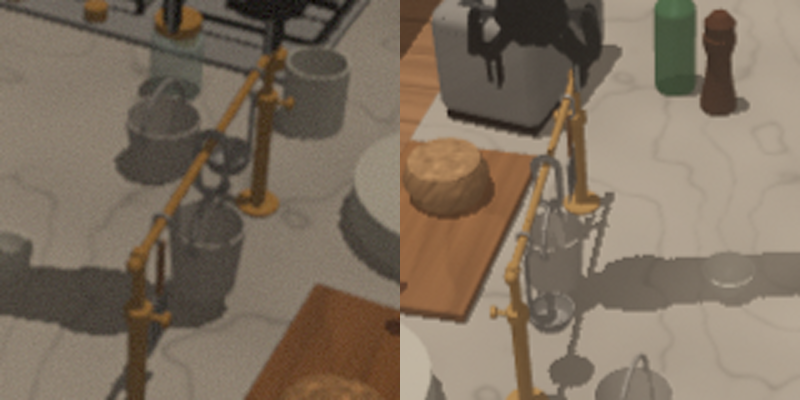

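The pail hangs upright from the bar by its hook, clear of the counter at about z = 32, and the hand is clear. I wait a little so it settles, then hand in.

```bash
python3 -c "
from h import *
r.pause(6); st(); print(r.job_done())"
```

```text
t 42.35 p [641.8  48.  310.8] F [ 0.1 -0.5  0.5] M [-0.02 -0.02 -0.  ] w 85.4 g 0.0
the job is handed in; nothing more can be done
None
```

The pail hangs upright from the rail by its snap hook, between the ladle and the turner; the bar is in the bow, the hand is clear, and the job was handed in at about 42 s with no verdict shown (the gate looks shut from the load dropping to zero, not from a direct reading).

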